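Open the grill and the cleaner bottle

ROBOT

A 6-joint arm with a two-finger parallel gripper is mounted at the origin on the work surface. World frame = base frame: x ahead of the robot, y to its left, z up, the work surface at z = 0. Lengths are in m, angles in rad, forces in N, time in s.
With the tool pointing down it reaches from about 0.375 to 0.975 m from the base axis. Payload 3.8 kg.
Tool frame: the origin (TCP) lies at the very end of the fingers, on their centre line; the grasp point (between the pads) lies bot.grip_point_offset behind it (bot.grip_point_offset is the distance from the TCP to the grasp point, in m); z points along the fingers, y is the line along which they close (so a half turn about z gives the same grasp; the last joint's range is limited). The gripper opens to 85 mm and grips with 20 to 120 N. Pads are 22 mm wide; open, the fingers measure 114 mm over their backs; the gripper's body (76 mm by 85 mm) begins 54 mm behind the grasp point. The pads swing forward as they close: fully open they stand 13 mm farther back than shut.
Start: joints at [-0.037, 0.264, 1.604, -0, 1.274, -0.037], TCP at [0.675, -0, 0.231] pointing down, gripper open.
Joint ranges: [-2.63, 2.63], [-0.94, 2.18], [0.31, 2.57], [-1.31, 4.45], [0, 2.66], [-2.55, 2.55]. Speed limits (rad/s): [2.57, 2.57, 3.14, 3.14, 3.14, 3.14].

INTERFACE

Orientations are given as a rotation vector (axis times angle).
In Python, from workcell import bot, vision gives the robot as it stands.
- The arm moves only by the tool play_rows, never from a script. Its argument "rows" is a list of rows, each an object of numbers: "dx", "dy", "dz": the shift along the tool's x, y, z as a fraction of full scale; "roll": the turn about the tool's z as a fraction of full scale; "fingers": the closure, from 0 (fully open) to 1 (shut). In form: [{"dx": .., "dy": .., "dz": .., "roll": .., "fingers": ..}, ...]. A call has 1 to 20 rows; each row shifts and turns the commanded pose from where the row before left it, along the tool's axes as they then stand; what a row does not reach is not made up. Full scale, the value 1, is 0.04 m for a shift and 4 degrees for a turn. A row lasts 1/12 s, in which the tool goes at most 41.7 mm and 7.16 degrees, less where a joint would pass 70% of its speed; a pose out of reach is approached as far as the arm can. A call with a number of a shift or a turn outside -1 to 1 is refused whole. A call with a gripper value outside its range is refused whole. The fingers move at their own pace and stop on an object; "grip_force" is the grip in N (left out, the last holds). Time passes only in rows, so rows that do not move let the fingers close. It gives the time, the measured TCP pose, the force and the opening at its end, in the units of the state.
- bot.read_state(): the state, without advancing time (a new reading comes with each control period).
- vision.read_camera(name): name is "scene" or "side" or "wrist"; returns a dict with "pixels" (400x640x3 uint8, red, green, blue), "depth" (400x640 float32, m along the optical axis (not along the pixel's ray), 0 where there is no reading), "fx", "fy", "cx", "cy" (pixels), "R" (3x3) and "t" (3): a world point X has camera coordinates R X + t. Camera axes: x right, y down, z forward; pixel columns grow to the right and rows downward; lengths in m; the calibration is good to about 2 mm. A picture is of the moment at which its call begins.
- bot.finish_job(): hands the job in, once; it reports no verdict.
The state is a dict: "time": time; "q": joint angles; "joint_vel": joint speeds; "joint_torque": joint torques, N m; "tool_pos": TCP position; "tcp_rot": TCP orientation; "wrist_force": force on the tool from outside, world axes, zero at the start; "torque": the same for the moment, N m; "width": opening from 0.0 (shut) to 1.0 (fully open).
Only numpy, scipy, OpenCV 4.12 (cv2) and the standard library are available. Lean on these libraries where they do the work, as an engineer would, in place of code of your own. Each camera call takes 0.05 s, during which the arm holds its last target. There are 200 camera calls.

TASK

Get the sandwich grill ready for cleaning: first raise its lid to stand by itself about 60 degrees open, and let go of it. Then open the cleaner bottle: press its red safety cap down, twist it counter-clockwise until it is free, lift it off, and finish still holding the cap, upright and still, straight above the bottle's mouth with its lower rim about 5 cm clear of it. Leave everything else on the counter where it is.

Things in the scene. Friction and masses are not known exactly. Their poses are not given: they have to be found in the camera images.
- lid (a joint): angle of the sandwich grill's lid, rad: 0 shut flat, grows as the lid rises (1.05 = 60 degrees), goes to 1.7. The hinge is stiff: the lid stays at any angle where it is left; raising it takes about 5 to 6 N at the handle. It starts shut or a little ajar
- grill: small sandwich grill fixed on the counter, 220 mm (x) by 240 mm (y), black base with aluminium lid, top of the shut lid 87 mm above the counter; origin centre of its underside, its own x axis points from the handle side to the hinge side (away from the robot when not turned), z up
- lid_handle (a point): middle of the lid's red round handle bar: 12 mm thick, 150 mm long along the grill's y axis, an arm at each end. It stands 35 mm out from the lid's front edge and 25 mm above the lid's top, so fingers fit from above on both sides; lid shut, it is 112 mm above the counter. It can turn within a grip as the lid rises
- lid_hinge (a point): middle of the lid's hinge axis, which runs along the grill's y axis, 55 mm above the counter. With the lid shut the handle bar lies 245 mm in front of this axis and 57 mm above it, and it moves on an arc about it
- bottle: blue cleaner bottle, 72 mm diameter, clamped in a steel holder fixed to the counter (110 mm square foot, two uprights beside the bottle up to 98 mm high); it cannot turn or lift. Origin centre of the underside of the foot, z up. Its shoulder ends in a 50 mm collar whose top is 136 mm above the counter
- mouth (a point): centre of the bottle's mouth (top of its 28 mm neck), 154 mm above the counter
- cap: red round ribbed push-and-turn safety cap, 52 mm diameter, 32 mm high, about 40 g, white bar on top; origin centre of its lower rim, z up. Locked, its rim is 142 mm above the counter. A spring pushes it up (5 N at rest, 9 N fully down); it goes down 5.5 mm, onto the collar. Its upper 12 mm is solid, the rest a hollow skirt around the neck
- cap_top (a point): centre of the cap's top face, 32 mm above its rim (174 mm above the counter when locked). Teeth stop the cap turning unless it is down at least 4 mm. Held down, it turns counter-clockwise seen from above (clockwise is blocked); below 45 degrees of turn it is still hooked, from 55 to 120 it can be lifted straight off, 70 to 90 is best
- rolling_pin: clear acrylic rolling pin, 44 mm diameter, 300 mm long over its handles, lying along its y axis; origin under its middle; not part of the job
- lidded_bowl: white plastic bowl with a grey-tabbed snap lid, 134 mm diameter, 70 mm high; origin centre of its underside; not part of the job
- ramekin: white ceramic ramekin, 84 mm diameter, 45 mm high; origin centre of its underside; not part of the job
- fork: steel fork lying flat, 190 mm long along its x axis, 4 mm thick; origin near its middle; not part of the job
Things that resemble listed ones, but are neither listed nor needed, are in the scene too. What is shaped like the cap but green or turquoise is not meant. Leave any yellow look-alike of the bottle alone.

How it is judged:
By the outcome, as a careful person would: the job done as asked, in the order asked, and still so for the second after the job is handed in, while the arm keeps its last pose, push and grip.
It also fails if it takes over 61 s, if anything falls off the work surface, if the arm or the gripper's body presses on something with over 40 N, if the wrist force passes 120 N, or if a joint passes its speed limit or range.

## Working session

There is one attempt and no reset: what is moved stays moved. The work goes in short steps, Python scripts to look and compute and a tool call to move; the robot and the scene stay as the last step left them, time stands still between calls to the robot, and variables do not carry over. Pictures are saved under pics/ and viewed, on a budget of 10 in all, crops included, one or two more only if the job needs it, and the job is handed in when it is done.

Besides the shell and the picture viewer there is one more tool, called after "Request:" in YAML: its name, and indented under it one key for each argument. play_rows: Moves the arm, as the interface text tells. Its arguments: {"type":"object","properties":{"rows":{"type":"array","items":{"type":"object","properties":{"dx":{"type":"number","minimum":-1,"maximum":1},"dy":{"type":"number","minimum":-1,"maximum":1},"dz":{"type":"number","minimum":-1,"maximum":1},"roll":{"type":"number","minimum":-1,"maximum":1},"fingers":{"type":"number"}}}},"grip_force":{"type":"number"}},"required":["rows"]}

```bash
mkdir -p pics; cat > h.py <<'E'
import numpy as np, cv2
from workcell import bot, vision
def shot(name, fn=None):
    c=vision.read_camera(name)
    if fn: cv2.imwrite('pics/'+fn, c['pixels'][:,:,::-1])
    np.savez('last_'+name+'.npz', **c)
    return c
def load(name): return dict(np.load('last_'+name+'.npz'))
def cloud(c):
    d=c['depth']; v,u=np.indices(d.shape)
    P=np.stack([(u-c['cx'])/c['fx']*d,(v-c['cy'])/c['fy']*d,d],-1)
    return (P-c['t'])@c['R']
def ray_z(c,u,v,z):
    r=np.array([(u-c['cx'])/c['fx'],(v-c['cy'])/c['fy'],1])@c['R']; o=-c['R'].T@c['t']
    return o+r*(z-o[2])/r[2]
E
python3 - <<'E'
from h import *
a=shot('scene','s1.png'); b=shot('side','d1.png')
print(bot.grip_point_offset, bot.read_state())
for c in (a,b): print(-c['R'].T@c['t'], c['R'][2])
E
```

```text
0.0187 {'time': 0.1, 'q': array([-3.68907185e-02,  2.64672180e-01,  1.60527719e+00, -2.33157091e-05,
        1.27370871e+00, -3.68861596e-02]), 'joint_vel': array([-0.00069324, -0.00121803, -0.00229883,  0.00094542, -0.0012963 ,
       -0.00044117]), 'joint_torque': array([ 2.96398039e-04, -5.16707003e+01, -3.68589377e+01,  1.30520286e-05,
        6.22219843e-03,  5.24967299e-05]), 'tool_pos': array([6.74317455e-01, 2.18497241e-05, 2.30068864e-01]), 'tcp_rot': array([-2.220379  , -2.22038408,  0.00223252]), 'wrist_force': array([-0.22583571, -0.22014958, -0.15425123]), 'torque': array([-0.00197298, -0.10014913, -0.01654701]), 'width': 0.999770284559916}
[1.20658874 0.79680837 1.052598  ] [-0.424572   -0.62838924 -0.65181713]
[ 0.22665855 -0.94733358  0.77457506] [ 0.3308562   0.75418199 -0.56722456]
```

View pics/s1.png

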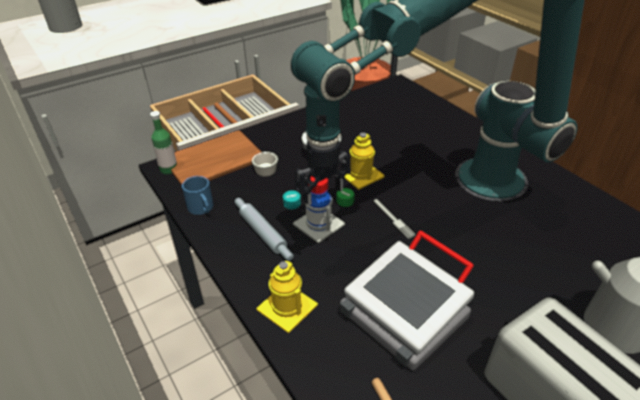

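View pics/d1.png

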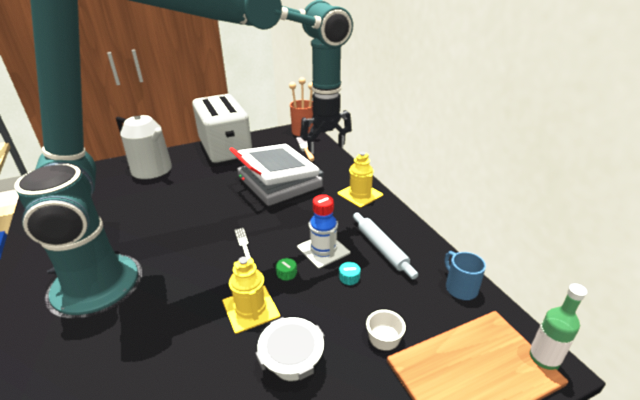

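The scene view shows the grill at about (408,295), its red handle at (440,255), the blue bottle at (320,210) and its red cap at (320,186). In the side view, the handle is at (245,160) and the red cap at (322,205). The yellow bottles and the green and turquoise caps are look-alikes.

```bash
python3 - <<'E'
from h import *
for n in ('scene','side'):
    c=load(n); p=c['pixels'].astype(int); P=cloud(c)
    m=((p[...,0]>120)&(p[...,1]<60)&(p[...,2]<75)).astype('uint8')
    k,l,s,cc=cv2.connectedComponentsWithStats(m)
    for i in range(1,k):
        if s[i,4]<25: continue
        q=P[(l==i)&(c['depth']>0)]
        print(n,s[i],cc[i].round(1),np.percentile(q,[3,50,97],axis=0).round(3).tolist())
    if n=='scene':
        # grill lid top / side outline by height
        box=(P[...,0]>.35)&(P[...,0]<1.1)
    im=p.astype('uint8')[:,:,::-1]
    x,y,w,h=(230,150,120,100) if n=='side' else (270,150,120,100)
    x2,y2=(225,130) if n=='side' else (340,225)
    cr=[cv2.resize(im[b:b+h,a:a+w],(400,333),interpolation=2) for a,b in ((x,y),(x2,y2))]
    cv2.imwrite(f'pics/crop_{n}.png',np.hstack(cr))
A=cv2.imread('pics/crop_scene.png');B=cv2.imread('pics/crop_side.png');cv2.imwrite('pics/crops.png',cv2.resize(np.vstack([A,B]),(720,600)))
E
```

```text
scene [204 108  18  19  59] [212.6 117.8] [[0.527, -1.161, -0.132], [0.534, -1.069, -0.123], [0.54, -0.997, -0.116]]
scene [317 178  11  15 101] [321.8 184.8] [[0.579, -0.127, 0.149], [0.603, -0.114, 0.169], [0.617, -0.107, 0.178]]
scene [410 231  63  51 504] [444.2 252.2] [[0.346, 0.101, -0.002], [0.482, 0.239, 0.147], [0.517, 0.322, 0.153]]
side [312 195  22  20 204] [323.4 207.9] [[0.575, -0.165, 0.002], [0.592, -0.157, 0.16], [0.672, 0.089, 0.174]]
```

View pics/crops.png

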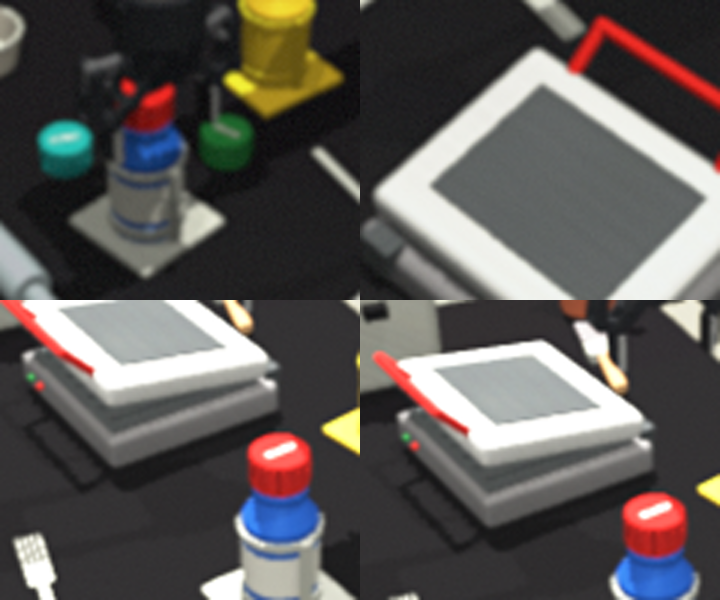

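The crops confirm the target: a red cap with a white bar on the blue bottle, at side (323,200). The other caps are green and turquoise and lie on the counter. The lid is slightly ajar.

```bash
python3 - <<'E'
from h import *
c=load('scene'); p=c['pixels'].astype(int); P=cloud(c)
m=((p[...,0]>100)&(p[...,1]<70)&(p[...,2]<75)); m[:,:405]=0; m[:,480:]=0;m[:225]=0;m[290:]=0
q=P[m&(P[...,2]>.12)]; 
d=np.array([-.8,.6]); 
# robust line: bar = points nearest robot
vx,vy,x0,y0=cv2.fitLine(q[:,:2].astype(np.float32),cv2.DIST_HUBER,0,.003,.003).ravel()
for _ in range(3):
    n=np.array([-vy,vx]); e=(q[:,:2]-[x0,y0])@n; k=q[abs(e)<.008]; vx,vy,x0,y0=cv2.fitLine(k[:,:2].astype(np.float32),cv2.DIST_HUBER,0,.003,.003).ravel()
s=(k[:,:2]-[x0,y0])@[vx,vy]
print('bar dir',vx,vy,'pt',x0,y0,'s',np.percentile(s,[0,2,98,100]),'z',np.percentile(k[:,2],[5,50,95]),len(k),len(q))
mid=np.array([x0,y0])+np.array([vx,vy])*(s.min()+s.max())/2; print('mid',mid)
# lid plane: bright lid pixels
W=(p.min(-1)>60)&(P[...,2]>.08)&(P[...,2]<.2); W[:,:340]=0; W[:,475:]=0; W[:240]=0; W[345:]=0
L=P[W]; A=np.c_[L[:,:2],np.ones(len(L))]; sol=np.linalg.lstsq(A,L[:,2],rcond=None)[0]; r=L[:,2]-A@sol
g=abs(r)<.006; sol=np.linalg.lstsq(A[g],L[g,2],rcond=None)[0]; print('lid plane',sol,'tilt',np.arctan(np.hypot(*sol[:2])),'downhill',-sol[:2]/np.hypot(*sol[:2]), g.mean())
rect=cv2.minAreaRect((L[g][:,:2]*1000).astype(np.float32)); print(rect)
c=load('side'); p=c['pixels'].astype(int)
w=(p.min(-1)>150); w[:,:312]=0;w[:,335:]=0;w[:195]=0;w[208:]=0
v,u=np.nonzero(w); print('white bar',u.mean(),v.mean(),len(u), ray_z(c,u.mean(),v.mean(),.174))
r=((p[...,0]>90)&(p[...,1]<70)&(p[...,2]<80)); r|=w; r[:,:308]=0;r[:,340:]=0;r[:190]=0;r[222:]=0
v,u=np.nonzero(r);print('cap box',u.min(),u.max(),v.min(),v.max(),ray_z(c,(u.min()+u.max())/2,v.min(),.174),ray_z(c,(u.min()+u.max())/2,(v.min()+v.max())/2,.158))
for n in('scene','side'):
    c=load(n);p=c['pixels'].astype(int);P=cloud(c)
    B=(p[...,2]>110)&(p[...,0]<70)&(p[...,1]<110)&(abs(P[...,0]-.6)<.1)&(abs(P[...,1]+.14)<.1)
    q=P[B];v,u=np.nonzero(B);print(n,len(u),u.mean(),v.mean(),np.median(q,axis=0),np.percentile(q,[2,98],axis=0))
E
```

```text
bar dir 0.15447354 -0.98799694 pt 0.4797312 0.25492665 s [-0.06735307 -0.06570418  0.09107869  0.09366444] z [0.14215071 0.14901339 0.15321156] 327 450
mid [0.48176341 0.24192888]
lid plane [-0.1447841  -0.02581375  0.19751723] tilt 0.14602053804177026 downhill [0.98447526 0.1755234 ] 0.9587418300653595
((610.762451171875, 262.4341125488281), (205.35421752929688, 234.50396728515625), 8.927818298339844)
white bar 323.07894736842104 199.6315789473684 38 [ 0.60232563 -0.13555251  0.174     ]
cap box 312 333 194 214 [ 0.61238068 -0.110251    0.174     ] [ 0.60213472 -0.13219107  0.158     ]
scene 117 321.86324786324786 199.10256410256412 [ 0.60428188 -0.11377877  0.11529762] [[ 0.57347045 -0.12618786  0.10561881]
 [ 0.62284951 -0.10394629  0.13220663]]
side 275 324.5418181818182 223.40363636363637 [ 0.59446585 -0.15908576  0.11589148] [[ 0.57166199 -0.17275483  0.03020629]
 [ 0.62910684 -0.13608668  0.13715644]]
```

Request:
play_rows:
  rows:
    - {"dx": 0.3, "dy": -0.25, "fingers": 0}
    - {"dx": 0.43, "dy": -0.35, "fingers": 0}
    - {"dx": 0.43, "dy": -0.35, "fingers": 0}
    - {"dx": 0.43, "dy": -0.35, "fingers": 0}
    - {"dx": 0.43, "dy": -0.35, "fingers": 0}
    - {"dx": 0.43, "dy": -0.35, "fingers": 0}
    - {"dx": 0.43, "dy": -0.35, "fingers": 0}
    - {"dx": 0.43, "dy": -0.35, "fingers": 0}
    - {"dx": 0.43, "dy": -0.35, "fingers": 0}
    - {"dx": 0.43, "dy": -0.35, "fingers": 0}
    - {"dx": 0.43, "dy": -0.35, "fingers": 0}
    - {"dx": 0.43, "dy": -0.35, "fingers": 0}
    - {"dx": 0.43, "dy": -0.35, "fingers": 0}
    - {"dx": 0.43, "dy": -0.35, "fingers": 0}
    - {"dx": 0.13, "dy": -0.1, "roll": -0.5, "fingers": 0}
    - {"roll": -0.6, "fingers": 0}
    - {"roll": -0.6, "fingers": 0}
    - {"roll": -0.5, "fingers": 0}
    - {"fingers": 0}
    - {"fingers": 0}
  grip_force: 30

```text
validation failed for argument at $.ro...
```

```bash
python3 - <<'E'
from h import *
from scipy.spatial.transform import Rotation as R
s=bot.read_state(); print(s['time'],s['tool_pos'],R.from_rotvec(s['tcp_rot']).as_matrix().round(3).tolist(),s['wrist_force'])
w=shot('wrist','w1.png'); d=shot('side'); c=shot('scene')
p=w['pixels'].astype(int);P=cloud(w)
m=(p[...,0]>90)&(p[...,1]<70)&(p[...,2]<75)&(P[...,2]>.1)
q=P[m]; print(len(q),np.percentile(q,[2,25,50,75,98],axis=0).round(3))
# ray method at z=.147
v,u=np.nonzero(m); r=np.array([ray_z(w,a,b,.147) for a,b in zip(u,v)]); Rm=R.from_rotvec(s['tcp_rot']).as_matrix(); e=(r-s['tool_pos'])@Rm
print('tool-frame bar',np.percentile(e,[1,10,50,90,99],axis=0).round(4))
E
```

```text
0.1 [6.74317455e-01 2.18497241e-05 2.30068864e-01] [[-0.0, 1.0, -0.002], [1.0, 0.0, 0.0], [0.0, -0.002, -1.0]] [-0.22583571 -0.22014958 -0.15425123]
2294 [[ 0.585 -0.138  0.145]
 [ 0.6   -0.123  0.157]
 [ 0.609 -0.115  0.168]
 [ 0.618 -0.111  0.175]
 [ 0.65   0.011  0.308]]
tool-frame bar [[-0.1732 -0.0954  0.0832]
 [-0.1577 -0.0888  0.0832]
 [-0.1358 -0.0718  0.0832]
 [-0.116  -0.0553  0.0832]
 [-0.1096 -0.05    0.0833]]
```

View pics/w1.png

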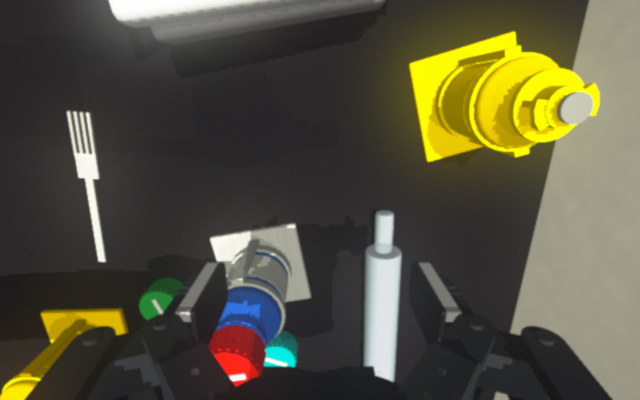

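The move was refused, so the wrist picture still shows the start pose, with the red cap at (235,355). I'll retry with every key written out.

Request:
play_rows:
  rows:
    - {"dx": 0.3, "dy": -0.25, "dz": 0.0, "roll": 0.0, "fingers": 0.0}
    - {"dx": 0.43, "dy": -0.35, "dz": 0.0, "roll": 0.0, "fingers": 0.0}
  grip_force: 30

```text
time: 0.42
tool_pos: [0.651, 0.0286, 0.2308]
tcp_rot: [2.224, 2.219, -0.0]
wrist_force: [0.5, 0.5, 0.2]
width: 1.0
```

Request:
play_rows:
  rows:
    - {"dx": 0.4, "dy": -0.33, "dz": 0, "roll": 0, "fingers": 0}
    - {"dx": 0.4, "dy": -0.33, "dz": 0, "roll": 0, "fingers": 0}
    - {"dx": 0.4, "dy": -0.33, "dz": 0, "roll": 0, "fingers": 0}
    - {"dx": 0.4, "dy": -0.33, "dz": 0, "roll": 0, "fingers": 0}
    - {"dx": 0.4, "dy": -0.33, "dz": 0, "roll": 0, "fingers": 0}
    - {"dx": 0.4, "dy": -0.33, "dz": 0, "roll": 0, "fingers": 0}
    - {"dx": 0.4, "dy": -0.33, "dz": 0, "roll": 0, "fingers": 0}
    - {"dx": 0.4, "dy": -0.33, "dz": 0, "roll": 0, "fingers": 0}
    - {"dx": 0.4, "dy": -0.33, "dz": 0, "roll": 0, "fingers": 0}
    - {"dx": 0.4, "dy": -0.33, "dz": 0, "roll": 0, "fingers": 0}
    - {"dx": 0.4, "dy": -0.33, "dz": 0, "roll": 0, "fingers": 0}
    - {"dx": 0.4, "dy": -0.33, "dz": 0, "roll": 0, "fingers": 0}
    - {"dx": 0.5, "dy": -0.33, "dz": 0, "roll": 0, "fingers": 0}
    - {"dx": 0, "dy": 0, "dz": 0, "roll": -0.5, "fingers": 0}
    - {"dx": 0, "dy": 0, "dz": 0, "roll": -0.6, "fingers": 0}
    - {"dx": 0, "dy": 0, "dz": 0, "roll": -0.6, "fingers": 0}
    - {"dx": 0, "dy": 0, "dz": 0, "roll": -0.5, "fingers": 0}
    - {"dx": 0, "dy": 0, "dz": 0, "roll": 0, "fingers": 0}
    - {"dx": 0, "dy": 0, "dz": 0, "roll": 0, "fingers": 0}

```text
time: 2.0
tool_pos: [0.4787, 0.2414, 0.2313]
tcp_rot: [-2.045, -2.385, 0.0]
wrist_force: [0.3, -0.1, -1.1]
width: 1.002
```

```bash
cat > meas.py <<'E'
from h import *
from scipy.spatial.transform import Rotation as R
s=bot.read_state(); Rm=R.from_rotvec(s['tcp_rot']).as_matrix(); print(s['time'],s['tool_pos'],Rm.round(3).tolist(),s['wrist_force'],s['width'])
E
python3 - <<'E'
from meas import *
w=shot('wrist','w2.png'); d=shot('side'); c=shot('scene')
for n,w in (('wrist',w),('side',d),('scene',c)):
    p=w['pixels'].astype(int);P=cloud(w)
    m=(p[...,0]>90)&(p[...,1]<70)&(p[...,2]<75)&(P[...,2]>.1)&(P[...,1]>.1)
    e=(P[m]-s['tool_pos'])@Rm
    v,u=np.nonzero(m)
    if len(u): print(n,len(u),u.min(),u.max(),v.min(),v.max(),np.percentile(e,[1,10,30,50,70,90,99],axis=0).round(4))
# cap from side+scene: extents and centres
for n,c in (('side',d),('scene',c)):
    p=c['pixels'].astype(int);P=cloud(c)
    m=((p[...,0]>90)&(p[...,1]<70)&(p[...,2]<80)&(abs(P[...,0]-.6)<.08)&(abs(P[...,1]+.13)<.08)).astype('uint8')
    k,l,st,cc=cv2.connectedComponentsWithStats(m); i=1+st[1:,4].argmax(); x,y,wd,h,a=st[i]; print(n,st[i])
    w=(p.min(-1)>140); v,u=np.nonzero(w[y-3:y+h,x:x+wd]); print('bar',ray_z(c,u.mean()+x,v.mean()+y-3,.174) if len(u) else None, len(u))
    P2=P[l==i]; t=P2[P2[:,2]>.171]; print(len(t), t.mean(0) if len(t) else 0, np.percentile(P2,[1,99],axis=0).round(4).tolist())
E
```

```text
2.0 [0.47874044 0.2414439  0.23125764] [[-0.152, 0.988, -0.0], [0.988, 0.152, 0.0], [0.0, -0.0, -1.0]] [ 0.25646738 -0.14328694 -1.06155469] 1.0015301110873902
wrist 4238 308 364 96 300 [[-0.077  -0.0072  0.0767]
 [-0.0704 -0.0057  0.0778]
 [-0.0251 -0.0026  0.0786]
 [ 0.0179  0.0003  0.0796]
 [ 0.056   0.0035  0.0817]
 [ 0.0756  0.0198  0.0996]
 [ 0.0803  0.0323  0.1124]]
side 4125 0 260 0 173 [[-0.038  -0.5677 -0.2925]
 [ 0.8694 -0.5369 -0.2318]
 [ 0.9104 -0.3398 -0.148 ]
 [ 0.9327 -0.2612 -0.0703]
 [ 0.9486 -0.1025  0.0057]
 [ 0.9776  0.156   0.0861]
 [ 0.9866  0.2064  0.127 ]]
scene 473 207 545 60 281 [[-0.0806 -0.0043 -0.8214]
 [-0.0734 -0.0011  0.0786]
 [-0.04    0.0024  0.0808]
 [ 0.0104  0.005   0.0838]
 [ 0.0571  0.0115  0.0897]
 [ 0.0773  0.0278  0.1064]
 [ 0.4381  0.8038  0.1139]]
side [313 200  21  15 192]
bar [ 0.60259815 -0.13525453  0.174     ] 40
13 [ 0.59065744 -0.15541743  0.17266752] [[0.5748, -0.165, 0.1449], [0.6237, -0.1262, 0.1739]]
scene [308 174  20  20 280]
bar [ 0.59942686 -0.13596126  0.174     ] 15
115 [ 0.60208625 -0.13425958  0.17373139] [[0.5762, -0.1611, 0.142], [0.6269, -0.1086, 0.1772]]
```

View pics/w2.png

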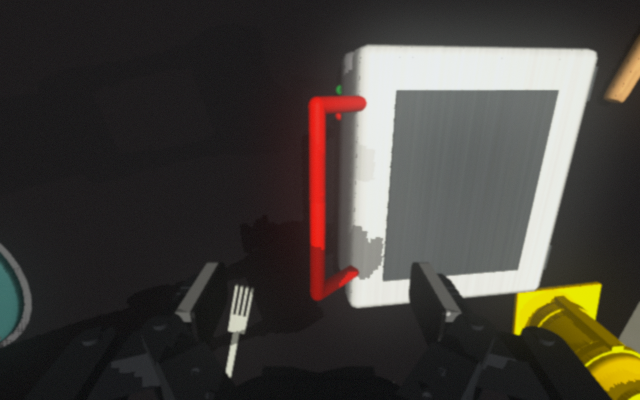

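The wrist view shows the red bar at (318,200), centred between the fingers and parallel to the pads. I'll descend and grip.

Request:
play_rows:
  rows:
    - {"dx": 0, "dy": 0, "dz": 0.3, "roll": 0, "fingers": 0}
    - {"dx": 0, "dy": 0, "dz": 0.4, "roll": 0, "fingers": 0}
    - {"dx": 0, "dy": 0, "dz": 0.4, "roll": 0, "fingers": 0}
    - {"dx": 0, "dy": 0, "dz": 0.4, "roll": 0, "fingers": 0}
    - {"dx": 0, "dy": 0, "dz": 0.4, "roll": 0, "fingers": 0}
    - {"dx": 0, "dy": 0, "dz": 0.3, "roll": 0, "fingers": 0}
    - {"dx": 0, "dy": 0, "dz": 0.28, "roll": 0, "fingers": 0}
    - {"dx": 0, "dy": 0, "dz": 0, "roll": 0, "fingers": 0.5}
    - {"dx": 0, "dy": 0, "dz": 0, "roll": 0, "fingers": 1}
    - {"dx": 0, "dy": 0, "dz": 0, "roll": 0, "fingers": 1}
    - {"dx": 0, "dy": 0, "dz": 0, "roll": 0, "fingers": 1}
    - {"dx": 0, "dy": 0, "dz": 0, "roll": 0, "fingers": 1}
    - {"dx": 0, "dy": 0, "dz": 0, "roll": 0, "fingers": 1}
    - {"dx": 0, "dy": 0, "dz": 0, "roll": 0, "fingers": 1}
  grip_force: 30

```text
time: 3.32
tool_pos: [0.4779, 0.2411, 0.1325]
tcp_rot: [-2.043, -2.383, 0.004]
wrist_force: [-4.7, -0.1, 4.1]
width: 0.125
```

```bash
python3 - <<'E'
from meas import *
w=shot('wrist'); d=shot('side')
a=.055; r=.2515
import math
p0=.2286+.147
for th in np.arange(.147,1.10,.0753):
    f=.2286+th; print(round(th,3), 'dy %.3f dz %.3f'%(r*(math.cos(p0)-math.cos(f))/.04, -r*(math.sin(f)-math.sin(p0))/.04))
E
```

```text
3.3167 [0.47786127 0.24113161 0.13248499] [[-0.153, 0.988, -0.003], [0.988, 0.153, -0.0], [0.0, -0.003, -1.0]] [-4.70986038 -0.10709452  4.11525351] 0.1245232391933482
0.147 dy 0.000 dz -0.000
0.222 dy 0.190 dz -0.433
0.298 dy 0.412 dz -0.851
0.373 dy 0.665 dz -1.252
0.448 dy 0.948 dz -1.631
0.524 dy 1.258 dz -1.989
0.599 dy 1.594 dz -2.322
0.674 dy 1.954 dz -2.629
0.749 dy 2.336 dz -2.908
0.825 dy 2.739 dz -3.158
0.9 dy 3.159 dz -3.376
0.975 dy 3.594 dz -3.563
1.051 dy 4.042 dz -3.716
```

Request:
play_rows:
  rows:
    - {"dx": 0, "dy": 0.09, "dz": -0.22, "roll": 0, "fingers": 1}
    - {"dx": 0, "dy": 0.1, "dz": -0.21, "roll": 0, "fingers": 1}
    - {"dx": 0, "dy": 0.11, "dz": -0.21, "roll": 0, "fingers": 1}
    - {"dx": 0, "dy": 0.11, "dz": -0.21, "roll": 0, "fingers": 1}
    - {"dx": 0, "dy": 0.125, "dz": -0.2, "roll": 0, "fingers": 1}
    - {"dx": 0, "dy": 0.13, "dz": -0.2, "roll": 0, "fingers": 1}
    - {"dx": 0, "dy": 0.14, "dz": -0.19, "roll": 0, "fingers": 1}
    - {"dx": 0, "dy": 0.143, "dz": -0.19, "roll": 0, "fingers": 1}
    - {"dx": 0, "dy": 0.155, "dz": -0.18, "roll": 0, "fingers": 1}
    - {"dx": 0, "dy": 0.155, "dz": -0.178, "roll": 0, "fingers": 1}
    - {"dx": 0, "dy": 0.168, "dz": -0.167, "roll": 0, "fingers": 1}
    - {"dx": 0, "dy": 0.168, "dz": -0.166, "roll": 0, "fingers": 1}

```text
time: 4.42
tool_pos: [0.5381, 0.2505, 0.2261]
tcp_rot: [-2.04, -2.38, 0.013]
wrist_force: [-15.4, -2.1, 8.3]
width: 0.13
```

Request:
play_rows:
  rows:
    - {"dx": 0, "dy": 0.13, "dz": -0.155, "roll": 0, "fingers": 1}
    - {"dx": 0, "dy": 0.15, "dz": -0.153, "roll": 0, "fingers": 1}
    - {"dx": 0, "dy": 0.18, "dz": -0.14, "roll": 0, "fingers": 1}
    - {"dx": 0, "dy": 0.19, "dz": -0.14, "roll": 0, "fingers": 1}
    - {"dx": 0, "dy": 0.2, "dz": -0.125, "roll": 0, "fingers": 1}
    - {"dx": 0, "dy": 0.2, "dz": -0.125, "roll": 0, "fingers": 1}
    - {"dx": 0, "dy": 0.21, "dz": -0.11, "roll": 0, "fingers": 1}
    - {"dx": 0, "dy": 0.21, "dz": -0.11, "roll": 0, "fingers": 1}
    - {"dx": 0, "dy": 0.217, "dz": -0.095, "roll": 0, "fingers": 1}
    - {"dx": 0, "dy": 0.217, "dz": -0.09, "roll": 0, "fingers": 1}
    - {"dx": 0, "dy": 0.224, "dz": -0.08, "roll": 0, "fingers": 1}
    - {"dx": 0, "dy": 0.224, "dz": -0.075, "roll": 0, "fingers": 1}
    - {"dx": 0, "dy": 0, "dz": 0, "roll": 0, "fingers": 1}
    - {"dx": 0, "dy": 0, "dz": 0, "roll": 0, "fingers": 1}

```text
time: 5.58
tool_pos: [0.6369, 0.2659, 0.2856]
tcp_rot: [2.043, 2.384, 0.007]
wrist_force: [-3.2, 0.3, 8.2]
width: 0.125
```

```bash
python3 - <<'E'
from meas import *
d=shot('side'); c=shot('scene','s2.png')
for n,c in (('side',d),('scene',c)):
    p=c['pixels'].astype(int);P=cloud(c)
    # lid surface points in grill frame
    hx=np.array([.988,.154]); g=(P[...,:2]-[.479,.241])@hx; t=(P[...,:2]-[.479,.241])@[-.154,.988]
    m=(p.min(-1)>60)&(P[...,2]>.13)&(P[...,2]<.3)&(g>.08)&(g<.3)&(abs(t)<.11)
    G=np.c_[g[m],P[...,2][m]].astype(np.float32); print(n,len(G))
    if len(G)>30: vx,vz,x0,z0=cv2.fitLine(G,cv2.DIST_HUBER,0,.002,.002).ravel(); print('tilt deg',np.degrees(np.arctan2(-vz,vx)))
E
```

```text
5.5833 [0.63691531 0.26588399 0.28564708] [[-0.153, 0.988, 0.005], [0.988, 0.153, 0.002], [0.001, 0.005, -1.0]] [-3.24158896  0.28553593  8.20293539] 0.1251956884185265
side 528
tilt deg -79.99941
scene 5507
tilt deg 58.328823
```

View pics/s2.png

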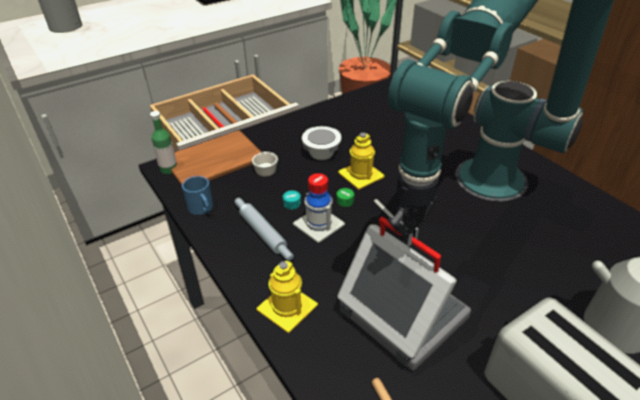

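The lid stands at about 58–60°, with the bar at (410,245) still gripped. The red cap at (318,183) is untouched. I'll release and rise.

Request:
play_rows:
  rows:
    - {"dx": 0, "dy": 0, "dz": 0, "roll": 0, "fingers": 0.7}
    - {"dx": 0, "dy": 0, "dz": 0, "roll": 0, "fingers": 0.4}
    - {"dx": 0, "dy": 0, "dz": 0, "roll": 0, "fingers": 0}
    - {"dx": 0, "dy": 0, "dz": 0, "roll": 0, "fingers": 0}
    - {"dx": 0, "dy": 0, "dz": 0, "roll": 0, "fingers": 0}
    - {"dx": 0, "dy": 0, "dz": 0, "roll": 0, "fingers": 0}
    - {"dx": 0, "dy": 0, "dz": -0.3, "roll": 0, "fingers": 0}
    - {"dx": 0, "dy": 0, "dz": -0.4, "roll": 0, "fingers": 0}
    - {"dx": 0, "dy": 0, "dz": -0.5, "roll": 0, "fingers": 0}
    - {"dx": 0, "dy": 0, "dz": -0.4, "roll": 0, "fingers": 0}
    - {"dx": 0, "dy": 0, "dz": 0, "roll": 0, "fingers": 0}

```text
time: 6.6
tool_pos: [0.6371, 0.266, 0.3508]
tcp_rot: [2.042, 2.382, 0.011]
wrist_force: [1.0, -0.5, 1.9]
width: 0.998
```

```bash
python3 - <<'E'
from meas import *
c=shot('scene')
p=c['pixels'].astype(int);P=cloud(c)
hx=np.array([.988,.154]); g=(P[...,:2]-[.479,.241])@hx; t=(P[...,:2]-[.479,.241])@[-.154,.988]
m=(p.min(-1)>60)&(P[...,2]>.13)&(P[...,2]<.3)&(g>.08)&(g<.3)&(abs(t)<.11)
G=np.c_[g[m],P[...,2][m]].astype(np.float32); vx,vz,x0,z0=cv2.fitLine(G,cv2.DIST_HUBER,0,.002,.002).ravel(); print('tilt deg',np.degrees(np.arctan2(-vz,vx)))
print('to cap', ((np.array([.602,-.135,.24])-s['tool_pos'])@Rm/.04).round(3))
E
```

```text
6.6 [0.63714769 0.26604444 0.35080323] [[-0.153, 0.988, 0.008], [0.988, 0.153, 0.003], [0.002, 0.008, -1.0]] [ 1.01070521 -0.4625193   1.86242608] 0.9977223898253211
tilt deg 58.462673
to cap [-9.778 -2.425  2.734]
```

Request:
play_rows:
  rows:
    - {"dx": -0.3, "dy": -0.1, "dz": 0, "roll": 0, "fingers": 0}
    - {"dx": -0.5, "dy": -0.12, "dz": 0, "roll": 0, "fingers": 0}
    - {"dx": -0.5, "dy": -0.12, "dz": 0, "roll": 0, "fingers": 0}
    - {"dx": -0.5, "dy": -0.12, "dz": 0, "roll": 0, "fingers": 0}
    - {"dx": -0.5, "dy": -0.12, "dz": 0, "roll": 0, "fingers": 0}
    - {"dx": -0.5, "dy": -0.12, "dz": 0, "roll": 0, "fingers": 0}
    - {"dx": -0.5, "dy": -0.12, "dz": 0, "roll": 0, "fingers": 0}
    - {"dx": -0.5, "dy": -0.12, "dz": 0, "roll": 0, "fingers": 0}
    - {"dx": -0.5, "dy": -0.12, "dz": 0.2, "roll": 0, "fingers": 0}
    - {"dx": -0.5, "dy": -0.12, "dz": 0.2, "roll": 0, "fingers": 0}
    - {"dx": -0.5, "dy": -0.12, "dz": 0.25, "roll": 0, "fingers": 0}
    - {"dx": -0.5, "dy": -0.12, "dz": 0.25, "roll": 0, "fingers": 0}
    - {"dx": -0.5, "dy": -0.12, "dz": 0.25, "roll": 0, "fingers": 0}
    - {"dx": -0.5, "dy": -0.12, "dz": 0.25, "roll": 0, "fingers": 0}
    - {"dx": -0.5, "dy": -0.12, "dz": 0.25, "roll": 0, "fingers": 0}
    - {"dx": -0.5, "dy": -0.12, "dz": 0.25, "roll": 0, "fingers": 0}
    - {"dx": -0.5, "dy": -0.12, "dz": 0.25, "roll": 0, "fingers": 0}
    - {"dx": -0.5, "dy": -0.12, "dz": 0.25, "roll": 0, "fingers": 0}
    - {"dx": -0.5, "dy": -0.14, "dz": 0.2, "roll": 0, "fingers": 0}
    - {"dx": -0.5, "dy": -0.14, "dz": 0.13, "roll": 0, "fingers": 0}

```text
time: 8.32
tool_pos: [0.597, -0.1381, 0.2323]
tcp_rot: [-2.042, -2.382, 0.004]
wrist_force: [-0.6, -0.0, 0.6]
width: 0.998
```

Request:
play_rows:
  rows:
    - {"dx": -0.3, "dy": 0, "dz": 0, "roll": 0, "fingers": 0}
    - {"dx": -0.18, "dy": 0, "dz": 0, "roll": 0, "fingers": 0}
    - {"dx": 0, "dy": 0, "dz": 0, "roll": 0, "fingers": 0}
    - {"dx": 0, "dy": 0, "dz": 0, "roll": 0, "fingers": 0}

```text
time: 8.65
tool_pos: [0.6028, -0.1557, 0.2358]
tcp_rot: [-2.045, -2.385, -0.001]
wrist_force: [0.0, 0.0, 0.2]
width: 1.006
```

```bash
cat > cap.py <<'E'
from meas import *
w=shot('wrist'); 
print('q',s['q'].round(3))
for n,c in (('wrist',w),('side',shot('side')),('scene',shot('scene'))):
    p=c['pixels'].astype(int);P=cloud(c)
    R_=(p[...,0]>90)&(p[...,1]<75)&(p[...,2]<85)
    Wt=(p.min(-1)>130)
    m=(R_|Wt)&(np.hypot(P[...,0]-.602,P[...,1]+.135)<.045)&(P[...,2]>.138)&(P[...,2]<.27)
    q=P[m]
    if len(q)<10: print(n,'none'); continue
    top=np.percentile(q[:,2],97); t=q[q[:,2]>top-.006]
    (cx,cy),r=cv2.minEnclosingCircle((t[:,:2]*1000).astype(np.float32))
    print(n,len(q),'top',top.round(4),'low',np.percentile(q[:,2],2).round(4),'circ',round(cx,1),round(cy,1),round(r,1),'mean',t.mean(0).round(4),'box mid',(np.percentile(t,1,axis=0)+np.percentile(t,99,axis=0))/2)
    e=(P[m&Wt]); 
    if len(e): print('  bar',e.mean(0).round(4),len(e))
E
python3 cap.py; python3 -c "
from h import *; cv2.imwrite('pics/w3.png',load('wrist')['pixels'][:,:,::-1])"
```

```text
8.65 [ 0.60276712 -0.15572384  0.23576304] [[-0.152, 0.988, 0.0], [0.988, 0.152, 0.001], [0.0, 0.0, -1.0]] [0.02714724 0.01648206 0.20223121] 1.005563704325457
q [-2.930e-01  1.630e-01  1.717e+00  1.000e-03  1.262e+00 -4.460e-01]
wrist 3167 top 0.1763 low 0.1718 circ 609.9 -136.8 37.0 mean [ 0.6001 -0.1413  0.1751] box mid [ 0.59989477 -0.14181592  0.17439314]
  bar [ 0.5999 -0.136   0.1763] 437
side 236 top 0.1753 low 0.1458 circ 601.4 -139.3 28.7 mean [ 0.5987 -0.143   0.1732] box mid [ 0.59949086 -0.13956863  0.17276697]
  bar [ 0.6019 -0.1358  0.1744] 41
scene 303 top 0.1769 low 0.144 circ 600.4 -135.0 28.5 mean [ 0.6019 -0.134   0.1739] box mid [ 0.60115302 -0.1359256   0.17486765]
  bar [ 0.6014 -0.1341  0.1753] 18
```

View pics/w3.png

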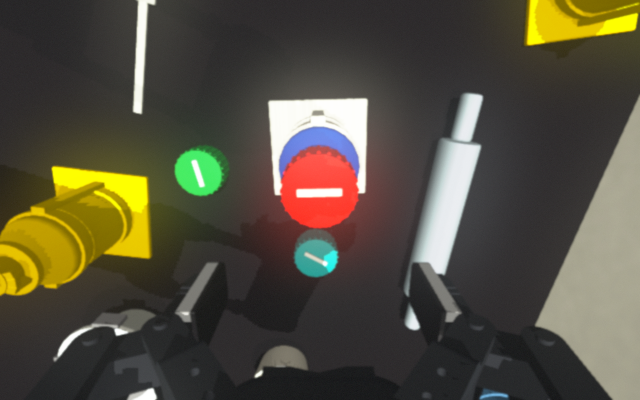

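The wrist view shows the red cap centred at (319,188), with the white bar confirming its centre at about (0.601, -0.1355). The green (201,171) and turquoise (316,258) caps are lower and separate. I overshot by 2 cm along tool x, so I'll correct that, descend and grip.

Request:
play_rows:
  rows:
    - {"dx": 0.25, "dy": 0.03, "dz": 0, "roll": 0, "fingers": 0}
    - {"dx": 0.25, "dy": 0, "dz": 0, "roll": 0, "fingers": 0}
    - {"dx": 0, "dy": 0, "dz": 0, "roll": 0, "fingers": 0}
    - {"dx": 0, "dy": 0, "dz": 0.25, "roll": 0, "fingers": 0}
    - {"dx": 0, "dy": 0, "dz": 0.35, "roll": 0, "fingers": 0}
    - {"dx": 0, "dy": 0, "dz": 0.35, "roll": 0, "fingers": 0}
    - {"dx": 0, "dy": 0, "dz": 0.35, "roll": 0, "fingers": 0}
    - {"dx": 0, "dy": 0, "dz": 0.35, "roll": 0, "fingers": 0}
    - {"dx": 0, "dy": 0, "dz": 0.35, "roll": 0, "fingers": 0}
    - {"dx": 0, "dy": 0, "dz": 0.25, "roll": 0, "fingers": 0}
    - {"dx": 0, "dy": 0, "dz": 0, "roll": 0, "fingers": 0}
    - {"dx": 0, "dy": 0, "dz": 0, "roll": 0, "fingers": 0}

```text
time: 9.8
tool_pos: [0.6001, -0.1358, 0.1444]
tcp_rot: [-2.043, -2.384, 0.001]
wrist_force: [-0.2, -0.1, 1.1]
width: 0.998
```

Request:
play_rows:
  rows:
    - {"dx": 0, "dy": 0, "dz": 0, "roll": 0, "fingers": 0.2}
    - {"dx": 0, "dy": 0, "dz": 0, "roll": 0, "fingers": 0.4}
    - {"dx": 0, "dy": 0, "dz": 0, "roll": 0, "fingers": 1}
    - {"dx": 0, "dy": 0, "dz": 0, "roll": 0, "fingers": 1}
    - {"dx": 0, "dy": 0, "dz": 0, "roll": 0, "fingers": 1}
    - {"dx": 0, "dy": 0, "dz": 0, "roll": 0, "fingers": 1}
  grip_force: 60

```text
time: 10.3
tool_pos: [0.6015, -0.1362, 0.147]
tcp_rot: [2.043, 2.384, 0.001]
wrist_force: [-1.4, -0.5, 4.5]
width: 0.591
```

```bash
python3 cap.py
```

```text
10.3 [ 0.60148715 -0.13615296  0.14697594] [[-0.153, 0.988, 0.002], [0.988, 0.153, -0.001], [-0.001, 0.002, -1.0]] [-1.35249889 -0.45591463  4.53912114] 0.5912953496756312
q [-0.263  0.218  1.821 -0.     1.1   -0.416]
wrist 12391 top 0.1757 low 0.1491 circ 607.7 -134.6 39.4 mean [ 0.6004 -0.1332  0.1746] box mid [ 0.6004496  -0.13496623  0.17935062]
  bar [ 0.6005 -0.1345  0.1778] 827
side 263 top 0.1975 low 0.1456 circ 570.2 -145.4 12.2 mean [ 0.5723 -0.1491  0.2151] box mid [ 0.57005038 -0.14831797  0.22617644]
  bar [ 0.5958 -0.1372  0.1839] 23
scene 227 top 0.1763 low 0.1426 circ 599.8 -131.0 28.3 mean [ 0.5976 -0.1293  0.1733] box mid [ 0.59903401 -0.13219321  0.17512046]
```

Request:
play_rows:
  rows:
    - {"dx": 0, "dy": 0, "dz": 0.06, "roll": 0, "fingers": 1}
    - {"dx": 0, "dy": 0, "dz": 0.06, "roll": 0, "fingers": 1}
    - {"dx": 0, "dy": 0, "dz": 0.06, "roll": 0, "fingers": 1}
    - {"dx": 0, "dy": 0, "dz": 0.03, "roll": 0, "fingers": 1}
    - {"dx": 0, "dy": 0, "dz": 0, "roll": 0, "fingers": 1}
    - {"dx": 0, "dy": 0, "dz": 0, "roll": 0, "fingers": 1}

```text
time: 10.95
tool_pos: [0.6016, -0.1362, 0.1417]
tcp_rot: [2.043, 2.384, 0.001]
wrist_force: [-8.3, 2.3, 23.3]
width: 0.587
```

Request:
play_rows:
  rows:
    - {"dx": 0, "dy": 0, "dz": 0, "roll": -0.5, "fingers": 1}
    - {"dx": 0, "dy": 0, "dz": 0, "roll": -0.8, "fingers": 1}
    - {"dx": 0, "dy": 0, "dz": 0, "roll": -0.9, "fingers": 1}
    - {"dx": 0, "dy": 0, "dz": 0, "roll": -0.9, "fingers": 1}
    - {"dx": 0, "dy": 0, "dz": 0, "roll": -0.9, "fingers": 1}
    - {"dx": 0, "dy": 0, "dz": 0, "roll": -0.9, "fingers": 1}
    - {"dx": 0, "dy": 0, "dz": 0, "roll": -0.9, "fingers": 1}
    - {"dx": 0, "dy": 0, "dz": 0, "roll": -0.9, "fingers": 1}

```text
time: 11.62
tool_pos: [0.6025, -0.1361, 0.1417]
tcp_rot: [1.43, 2.792, 0.002]
wrist_force: [-6.1, 1.7, 20.7]
width: 0.59
```

```bash
cat > bar.py <<'E'
from meas import *
print('torque',s['torque'],'q',s['q'].round(3))
for n in ('side','scene','wrist'):
    c=shot(n); p=c['pixels'].astype(int); P=cloud(c)
    m=(p.min(-1)>120)&(np.hypot(P[...,0]-.601,P[...,1]+.136)<.022)&(P[...,2]>.155)&(P[...,2]<.26)
    v,u=np.nonzero(m)
    if len(u)<8: print(n,len(u)); continue
    X=np.array([ray_z(c,a,b,s['tool_pos'][2]+.0275)[:2] for a,b in zip(u,v)]).astype(np.float32)
    vx,vy,x0,y0=cv2.fitLine(X,cv2.DIST_HUBER,0,.001,.001).ravel(); print(n,len(u),'bar yaw',np.degrees(np.arctan2(vy,vx)),x0,y0,'tool y yaw',np.degrees(np.arctan2(Rm[1,1],Rm[0,1])))
E
python3 bar.py
```

```text
11.6167 [ 0.60252834 -0.13607744  0.14173036] [[-0.584, 0.812, 0.004], [0.812, 0.584, -0.001], [-0.003, 0.003, -1.0]] [-6.12874209  1.73113949 20.7040373 ] 0.5898372531420194
torque [ 0.14359509  1.06844965 -0.159057  ] q [-0.263  0.224  1.825  0.     1.088 -0.887]
side 11 bar yaw 43.62161 0.6065908 -0.13528511 tool y yaw 35.755337028492896
scene 0
wrist 731 bar yaw 37.471725 0.6047121 -0.13460872 tool y yaw 35.755337028492896
```

Request:
play_rows:
  rows:
    - {"dx": 0, "dy": 0, "dz": 0, "roll": -0.9, "fingers": 1}
    - {"dx": 0, "dy": 0, "dz": 0, "roll": -0.9, "fingers": 1}
    - {"dx": 0, "dy": 0, "dz": 0, "roll": -0.9, "fingers": 1}
    - {"dx": 0, "dy": 0, "dz": 0, "roll": -0.9, "fingers": 1}
    - {"dx": 0, "dy": 0, "dz": 0, "roll": -0.9, "fingers": 1}
    - {"dx": 0, "dy": 0, "dz": 0, "roll": -0.9, "fingers": 1}
    - {"dx": 0, "dy": 0, "dz": 0, "roll": -0.9, "fingers": 1}
    - {"dx": 0, "dy": 0, "dz": 0, "roll": -0.9, "fingers": 1}
    - {"dx": 0, "dy": 0, "dz": 0, "roll": -0.9, "fingers": 1}
    - {"dx": 0, "dy": 0, "dz": 0, "roll": -0.9, "fingers": 1}
    - {"dx": 0, "dy": 0, "dz": 0, "roll": -0.9, "fingers": 1}
    - {"dx": 0, "dy": 0, "dz": 0, "roll": -0.9, "fingers": 1}
    - {"dx": 0, "dy": 0, "dz": 0, "roll": -0.9, "fingers": 1}
    - {"dx": 0, "dy": 0, "dz": 0, "roll": -0.9, "fingers": 1}
    - {"dx": 0, "dy": 0, "dz": 0, "roll": -0.7, "fingers": 1}
    - {"dx": 0, "dy": 0, "dz": 0, "roll": 0, "fingers": 1}

```text
time: 13.1
tool_pos: [0.6021, -0.136, 0.1416]
tcp_rot: [0.03, 3.138, -0.001]
wrist_force: [-6.5, 2.1, 21.0]
width: 0.589
```

```bash
python3 bar.py
```

```text
13.1 [ 0.60207809 -0.13596569  0.14164722] [[-1.0, 0.019, 0.004], [0.019, 1.0, -0.001], [-0.004, -0.0, -1.0]] [-6.54225403  2.13631478 21.00438677] 0.5892142041308797
torque [0.27418406 1.0310159  0.15009061] q [-0.263  0.223  1.825  0.     1.089 -1.815]
side 4
scene 0
wrist 741 bar yaw 89.84167 0.6027779 -0.1348307 tool y yaw 88.91085629121407
```

Request:
play_rows:
  rows:
    - {"dx": 0, "dy": 0, "dz": -0.1, "roll": 0, "fingers": 1}
    - {"dx": 0, "dy": 0, "dz": -0.15, "roll": 0, "fingers": 1}
    - {"dx": 0, "dy": 0, "dz": -0.15, "roll": 0, "fingers": 1}
    - {"dx": 0, "dy": 0, "dz": -0.15, "roll": 0, "fingers": 1}
    - {"dx": 0, "dy": 0, "dz": 0, "roll": 0, "fingers": 1}

```text
time: 13.67
tool_pos: [0.6008, -0.1358, 0.1597]
tcp_rot: [0.033, 3.141, 0.0]
wrist_force: [-0.1, -0.2, -1.0]
width: 0.586
```

Free: the wrist force is only about 1 N. Now I'll lift the rest of the way.

Request:
play_rows:
  rows:
    - {"dx": 0, "dy": 0, "dz": -0.2, "roll": 0, "fingers": 1}
    - {"dx": 0, "dy": 0, "dz": -0.25, "roll": 0, "fingers": 1}
    - {"dx": 0, "dy": 0, "dz": -0.25, "roll": 0, "fingers": 1}
    - {"dx": 0, "dy": 0, "dz": -0.25, "roll": 0, "fingers": 1}
    - {"dx": 0, "dy": 0, "dz": -0.2, "roll": 0, "fingers": 1}
    - {"dx": 0, "dy": 0, "dz": -0.08, "roll": 0, "fingers": 1}
    - {"dx": 0, "dy": 0, "dz": 0, "roll": 0, "fingers": 1}
    - {"dx": 0, "dy": 0, "dz": 0, "roll": 0, "fingers": 1}
    - {"dx": 0, "dy": 0, "dz": 0, "roll": 0, "fingers": 1}
    - {"dx": 0, "dy": 0, "dz": 0, "roll": 0, "fingers": 1}

```text
time: 14.5
tool_pos: [0.6002, -0.1357, 0.2076]
tcp_rot: [-0.033, -3.14, -0.001]
wrist_force: [-0.3, 0.4, -1.0]
width: 0.584
```

```bash
python3 - <<'E'
from meas import *
a=shot('scene'); b=shot('side')
for n,c in (('side',b),('scene',a)):
    p=c['pixels'].astype(int);P=cloud(c)
    m=(p[...,0]>90)&(p[...,1]<75)&(p[...,2]<85)&(np.hypot(P[...,0]-.602,P[...,1]+.135)<.045)&(P[...,2]>.138)&(P[...,2]<.3)
    print(n,m.sum(),np.percentile(P[m],[2,98],axis=0).round(4).tolist())
p=a['pixels'].astype(int);P=cloud(a)
hx=np.array([.988,.154]); g=(P[...,:2]-[.479,.241])@hx; t=(P[...,:2]-[.479,.241])@[-.154,.988]
m=(p.min(-1)>60)&(P[...,2]>.13)&(P[...,2]<.3)&(g>.08)&(g<.3)&(abs(t)<.11)
G=np.c_[g[m],P[...,2][m]].astype(np.float32); vx,vz,_,_=cv2.fitLine(G,cv2.DIST_HUBER,0,.002,.002).ravel(); print('lid',np.degrees(np.arctan2(-vz,vx)))
f=lambda c,x,y:cv2.resize(c['pixels'][y:y+150,x:x+200,::-1],(800,600))[::1]
A=cv2.resize(a['pixels'][110:380,220:500,::-1],(400,386)); B=cv2.resize(b['pixels'][110:380,210:490,::-1],(400,386))
cv2.imwrite('pics/f1.png',np.hstack([A,B]))
E
```

```text
14.5 [ 0.60021636 -0.13572452  0.20757137] [[-1.0, 0.021, -0.001], [0.021, 1.0, 0.0], [0.001, 0.0, -1.0]] [-0.2886251   0.41823673 -0.99051411] 0.5839063448811554
side 203 [[0.5757, -0.1732, 0.203], [0.6242, -0.1113, 0.2375]]
scene 199 [[0.5927, -0.1575, 0.2044], [0.6278, -0.1084, 0.2378]]
lid 58.51118
```

View pics/f1.png

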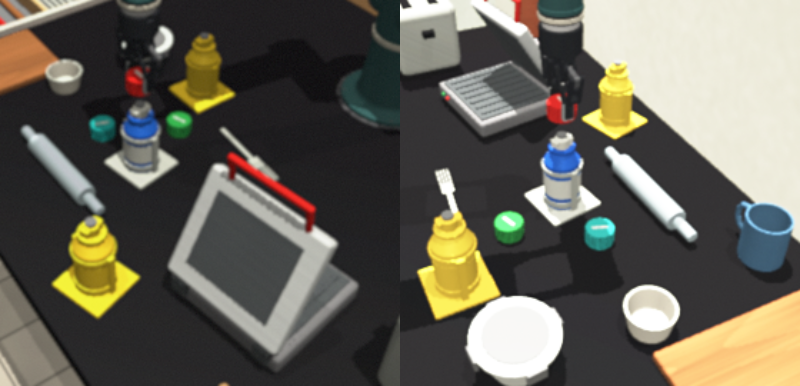

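The final picture shows the cap in the gripper, straight above the bare neck: crop (137,80) over (140,108) in the scene view, and (562,108) over (562,140) in the side view. The lid stands open and the other objects look undisturbed. Handing in.

```bash
python3 -c "
from workcell import bot
s=bot.read_state(); print(s['time'],abs(s['joint_vel']).max()); print(bot.finish_job())"
```

```text
14.6 0.0023009703687865823
the job is handed in; nothing more can be done
None
```

The grill lid is standing open and released, and the red cap is off the bottle, held above its mouth. The job was handed in at 14.6 s; no verdict is reported.

- **Lid:** the camera put it at 58.3° while gripped and 58.5° at the end, so it stays by itself. The handle's travel along its arc suggested nearer 60°, a disagreement of about 1.5°.
- **Cap removal:** I pressed it down about 5.3 mm with about 23 N, turned it about 80° counter-clockwise, and lifted. The cap's white bar turned with the gripper, and the force dropped to about 1 N once it was free.
- **Final hold:** the rim is at about 0.203 to 0.204 m, which is 4.9 to 5.0 cm above the mouth. The cap is within 1 to 2 mm of the bottle's axis, upright and still.
- **Problems along the way:** the first move call was refused because its rows left out some values, and nothing moved. The approach to the cap overshot by 2 cm in free air and was corrected before I descended.
- **Everything else:** nothing else looked moved in the last picture. I checked this by eye, not by measuring.

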